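Index the board-repair turntable to its next hole

ROBOT

A 6-joint arm with a two-finger parallel gripper is mounted at the origin on the work surface. World frame = base frame: x ahead of the robot, y to its left, z up, the work surface at z = 0. Lengths are in m, angles in rad, forces in N, time in s.
With the tool pointing down it reaches from about 0.25 to 0.725 m from the base axis. Payload 4 kg.
Tool frame: the origin (TCP) lies at the very end of the fingers, on their centre line; the grasp point (between the pads) lies arm.pinch_z behind it (arm.pinch_z is the distance from the TCP to the grasp point, in m); z points along the fingers, y is the direction in which the jaws open and shut (so a half turn about z gives the same grasp; the last joint's range is limited). The gripper opens to 85 mm and grips with 20 to 120 N. Pads are 22 mm wide; open, the fingers measure 114 mm over their backs; the gripper's body (76 mm by 85 mm) begins 54 mm behind the grasp point. The pads swing forward as they close: fully open they stand 13 mm farther back than shut.
Start: joints at [-1.235, 0.241, 0.005, 1.335, 0, 1.571], TCP at [0.165, -0.472, 0.198] pointing down, gripper open.
Joint ranges: [-2.72, 2.72], [-1.05, 1.87], [-1.09, 1.28], [-1.99, 2.15], [-1.42, 1.44], [-3.14, 3.14]. Speed limits (rad/s): [2.79, 2.79, 3.14, 3.14, 3.14, 3.14].

INTERFACE

Orientations are given as a unit quaternion [w, x, y, z].
In Python, from cell import arm gives the robot as it stands.
- The arm moves only by the tool drive_tool, never from a script. Its argument "moves" is one flat list of numbers, 7 for each row, row after row: the turn, a rotation vector about the tool's x, y, z in rad, then the shift along the tool's x, y, z in m, then the finger opening in m, from 0 to 0.0854. A call has 1 to 12 rows; each row is the pose to reach, as a shift and turn from the pose commanded when the call began, along the tool's axes at that moment; what a row does not reach only later rows make up. A row lasts 1/12 s, in which the tool goes at most 41.7 mm and 7.16 degrees, less where a joint would pass 70% of its speed; a pose out of reach is approached as far as the arm can. A call with a gripper value outside its range is refused whole. The fingers move at their own pace and stop on an object; the grip force is fixed at half the most. Time passes only in rows, so rows that repeat a pose let the fingers close. It gives the time, the measured TCP pose, the force and the opening at its end, in the units of the state.
- arm.get_state(): the state, without advancing time (a new reading comes with each control period).
- arm.capture(name): name is "scene" or "top" or "wrist"; returns a dict with "color" (384x512x3 uint8, blue, green, red), "mtx" (3x3 intrinsics, pixels), "view" (4x4, takes a point from world to camera coordinates); the wrist camera has in their place "tool_from_camera" (4x4, takes a point from camera to tool coordinates, whose origin is the TCP and whose axes are the flange's). Camera axes: x right, y down, z forward; pixel columns grow to the right and rows downward; lengths in m; the calibration is good to about 2 mm. A picture is of the moment at which its call begins: read the wrist's pose just before it. There is no depth.
- arm.job_done(): hands the job in, once; it reports no verdict.
The state is a dict: "time": time; "qpos": joint angles; "joint_velocities": joint speeds; "joint_efforts": joint torques, N m; "position": TCP position; "tool_rot": TCP orientation; "force": force on the tool from outside, world axes, zero at the start; "ft_torque": the same for the moment, N m; "opening": opening from 0.0 (shut) to 1.0 (fully open).
Only numpy, scipy, OpenCV 4.12 (cv2) and the standard library are available. Lean on these libraries where they do the work, as an engineer would, in place of code of your own. Each camera call takes 0.05 s, during which the arm holds its last target. There are 200 camera calls.

TASK

The circuit board sits in a small indexing turntable on the bench. Pull its sprung index pin up clear of the hole by the black knob, turn the head counter-clockwise (seen from above) to the very next hole, and let the pin spring fully home there so the head is locked. Feel for the hole gently, never forcing or dragging the pin hard, do not touch the board, and leave the other things on the bench where they are.

Things in the scene. Friction and masses are not known exactly. Their poses are not given: they have to be found in the camera images.
- pivot (a point): Point on the turntable's vertical turning axis, 30 mm above the bench (level of the track's top). The turntable is bolted down: round grey foot, 256 mm across, 18 mm high; on it a flat track of steel and aluminium, 80 to 120 mm from the axis, top 30 mm above the bench, smooth and level between 10 mm round holes on a circle of 100 mm radius.
- start_hole (a point): Mouth of the steel piece's hole, where the pin starts. The aluminium piece of track beside it, flush, is clamped by hand and not measured: its first hole (the goal) lies anywhere from 43 to 67 degrees (0.75 to 1.17 rad) counter-clockwise of this one about the turning axis; a second, wrong one lies 32 degrees beyond that.
- knob (a point): Centre of the index pin's black round knob: 26 mm diameter, 30 mm high, axis upright, 100 mm from the turning axis, centre 105 mm above the bench when home. Under it a 12 mm stem, then the pin's housing: tube of 22 mm diameter, top 70 mm above the bench, on the end of a 14 mm wide arm from the axis (top 61 mm up). All turn with the head; the point's x axis points away from the turning axis.
- pin (a joint): How far the pin is pulled up, m: 0 fully home in a hole; 0.009 to 0.010 its tip (8 mm pin, flat, stepped to 6.4 mm for the last 1.5 mm) rides on the track; 0.016 upper stop. A spring presses it down, 6 N when home, 9 N at 0.010. Released, it springs down by itself over a hole; elsewhere it rests on the track and slides along lightly.
- head (a joint): Angle of the head about the turning axis, rad, 0 in the starting hole (about 0.01 play), growing counter-clockwise seen from above; stops at -0.15 and 1.85. The head turns stiffly (about 4 N at the knob) and stays where it is left.
- board_mid (a point): Middle of the green circuit board in its frame on the head, near the turning axis, level: 78 by 76 mm, its top 73 mm above the bench, parts on it up to 83 mm; not to be touched.
- flux_jar: Small white jar with a black lid, 42 mm diameter, 50 mm high, upright on the bench; origin at the centre of its underside. To be left alone.
- meter: Black hand meter lying flat, 75 x 140 x 30 mm; origin at the centre of its underside. To be left alone.
- driver: Screwdriver lying on the bench, 150 mm long. To be left alone.

How it is judged:
On the way, in this order (a step that is already met when the one before it is completed fails the run):
1. the pin is pulled clear of the starting hole before the head is turned (value of joint pin above 0.0088 m and value of joint head below 0.07 rad), for 0.05 s.
2. the head is turned counter-clockwise with the pin out (value of joint pin above 0.007 m and value of joint head above 0.35 rad), for 0.05 s.
At the end, for the whole second after the job is handed in: The pin is home (within 1.5 mm of its lowest place) in the first hole of the aluminium piece, the head standing still between 0.73 and 1.24 rad (value of joint pin below 0.0015 m and value of joint head between 0.73 and 1.24 rad and not (velocity of joint head above 0.02 rad/s) and not (velocity of joint head below -0.02 rad/s)); the robot touches nothing.
It fails at once if the pin is forced against the track or the side of a hole with more than 40 N (contact force between pin and base above 40 N).
It fails at once if the robot touches the circuit board (over 1 N) (contact force between any of the fingers, the arm and head_c0 above 1 N).
It fails at once if the jar, the meter or the screwdriver is moved by more than 20 mm (distance of any of flux_jar, meter, driver from where it was at the start of the episode above 0.02 m).
It also fails if it takes over 45 s, if anything falls off the work surface, if the arm or the gripper's body presses on something with over 40 N, if the wrist force passes 120 N, or if a joint passes its speed limit or range.

## Working session

There is one attempt and no reset: what is moved stays moved. The work goes in short steps, Python scripts to look and compute and a tool call to move; the robot and the scene stay as the last step left them, time stands still between calls to the robot, and variables do not carry over. Pictures are saved under pics/ and viewed, about 8 in all and at most 12, crops included, and the job is handed in when it is done.

Besides the shell and the picture viewer there is one more tool, called after "Request:" in YAML: its name, and indented under it one key for each argument. drive_tool: Moves the arm, as the interface text tells. Its arguments: {"type":"object","properties":{"moves":{"type":"array","items":{"type":"number"}}},"required":["moves"]}

```bash
mkdir -p pics; ls; python3 - <<'E'
from cell import arm
import cv2
s=arm.get_state(); print(s, arm.pinch_z)
for n in ("scene","top"):
    c=arm.capture(n); cv2.imwrite(f"pics/{n}0.png",c["color"]); print(n,c["mtx"].round(1).tolist(),c["view"].round(4).tolist())
import numpy as np
a=cv2.imread("pics/scene0.png");b=cv2.imread("pics/top0.png")
E
```

```text
pics
{'time': 0.0, 'qpos': array([-1.23499799e+00,  2.41383489e-01,  3.72395062e-03,  1.33515994e+00,
        1.24331427e-05,  1.57076673e+00]), 'joint_velocities': array([-0.00118401,  0.00019745, -0.00075936,  0.00027335,  0.00116846,
       -0.00140746]), 'joint_efforts': array([-6.32889187e-04, -3.72312319e+01,  2.52411944e+01,  1.68876525e-02,
       -3.10040275e-05, -8.39179307e-06]), 'position': array([ 0.16454   , -0.47142637,  0.19672762]), 'tool_rot': array([-9.98393156e-04,  9.85935038e-01,  1.67125932e-01, -1.62902097e-04]), 'force': array([-0.50676265, -0.79252028, -0.64457388]), 'ft_torque': array([ 0.03610787, -0.05176672,  0.02271251]), 'opening': 0.9950661510701381} 0.0187
scene [[371.7, 0.0, 257.1], [0.0, 371.7, 190.3], [0.0, 0.0, 1.0]] [[-0.5694, 0.822, 0.0081, 0.3186], [0.5937, 0.418, -0.6876, -0.2475], [-0.5686, -0.3867, -0.726, 1.3209], [0.0, 0.0, 0.0, 1.0]]
top [[382.1, 0.0, 257.4], [0.0, 382.1, 200.2], [0.0, 0.0, 1.0]] [[-0.0058, -1.0, 0.0045, 0.0008], [-0.9884, 0.005, -0.1517, 0.5612], [0.1517, -0.0053, -0.9884, 0.8502], [0.0, 0.0, 0.0, 1.0]]
```

View pics/scene0.png

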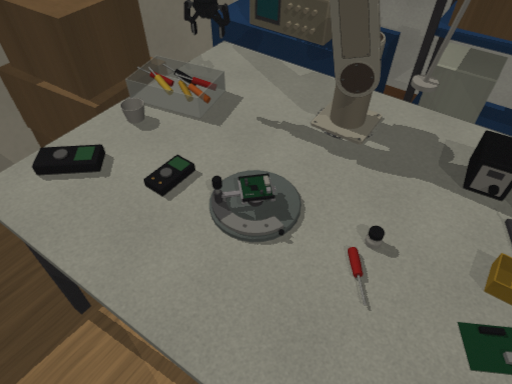

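View pics/top0.png

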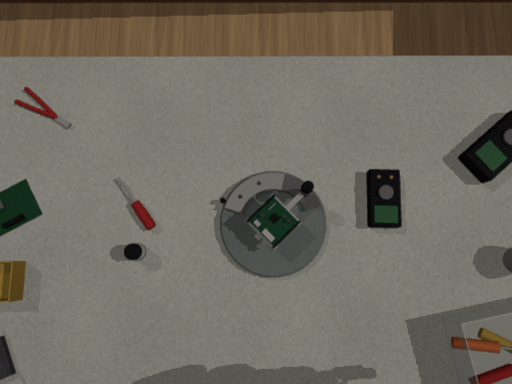

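The scene view shows the turntable at about (255,205) and its knob at (217,183). In the top view the disc centre is about (273,224), the knob (307,187), the track holes near (259,183) and (240,196), and the meter (384,198). I'll zoom in on the turntable next.

```bash
python3 - <<'E'
import cv2,numpy as np
a=cv2.imread("pics/top0.png")[165:285,210:335];b=cv2.imread("pics/scene0.png")[160:245,200:310]
a=cv2.resize(a,None,fx=4,fy=4,interpolation=cv2.INTER_CUBIC);b=cv2.resize(b,None,fx=2.7,fy=2.7,interpolation=cv2.INTER_CUBIC)
o=np.zeros((480,800,3),np.uint8);o[:,:500]=a;o[:b.shape[0],503:800]=b[:,:297];o=cv2.convertScaleAbs(o,alpha=1.4);cv2.imwrite("pics/crop0.png",o)
E
```

```text
(no output)
```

View pics/crop0.png

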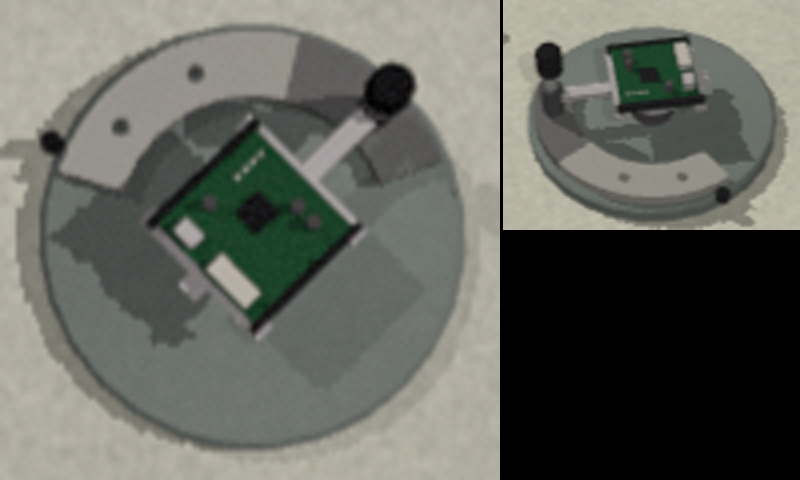

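```bash
cat > h.py <<'E'
import numpy as np
from scipy.spatial.transform import Rotation as R
T=(np.array([[382.1,0,257.4],[0,382.1,200.2],[0,0,1]]),np.array([[-0.0058,-1.0,0.0045,0.0008],[-0.9884,0.005,-0.1517,0.5612],[0.1517,-0.0053,-0.9884,0.8502]]))
S=(np.array([[371.7,0,257.1],[0,371.7,190.3],[0,0,1]]),np.array([[-0.5694,0.822,0.0081,0.3186],[0.5937,0.418,-0.6876,-0.2475],[-0.5686,-0.3867,-0.726,1.3209]]))
def proj(c,p):
    p=np.atleast_2d(p); q=(c[1][:,:3]@p.T).T+c[1][:,3]; q=(c[0]@q.T).T; return q[:,:2]/q[:,2:]
def quat(q): return R.from_quat(np.roll(q,-1))
E
python3 - <<'E'
from h import *
from scipy.optimize import least_squares
import cv2
o={}
for n,(u0,v0,u1,v1) in (("top",(295,175,325,195)),("scene",(208,172,228,192))):
    g=cv2.imread(f"pics/{n}0.png").max(2)[v0:v1,u0:u1]; m=(g<38).astype(np.uint8)
    _,l,st,ce=cv2.connectedComponentsWithStats(m); i=1+st[1:,4].argmax(); o[n]=ce[i]+[u0,v0]; print(n,o[n],st[i])
t=np.linspace(0,2*np.pi,360)
def cyl(c,r,z0,z1): return np.vstack([np.c_[c[0]+r*np.cos(t),c[1]+r*np.sin(t),0*t+z] for z in (z0,z1)])
def hullc(cam,p):
    h=cv2.convexHull(proj(cam,p).astype(np.float32)); M=cv2.moments(h); return np.array([M['m10'],M['m01']])/M['m00']
def pt(x,a,z): return [x[0]+.1*np.cos(a),x[1]+.1*np.sin(a),z]
def f(x):
    f0=proj(T,cyl(x,.128,0,.018)); e=np.r_[f0.min(0),f0.max(0)]-[220.5,171.25,326.25,277]
    k=pt(x,x[2],0)
    r=[e*.7]
    for cam,n in ((T,"top"),(S,"scene")): r.append(hullc(cam,cyl(k,.013,.09,.12))-o[n])
    for d,a,b in ((0,(258.8,183.2),(244.8,225.6)),(np.radians(32),(240,196.8),(266.7,225.6))):
        h=pt(x,x[2]+x[3]+d,.03); r+= [(proj(T,h)-a)[0],(proj(S,h)-b)[0]*.7]
    return np.concatenate(r)
s=least_squares(f,[.3,-.04,-.8,.9],loss='soft_l1'); x=s.x
print(x.round(4),np.degrees(x[2:]).round(1),f(x).round(1))
print("knob",np.round(pt(x,x[2],.105),4),"goal",np.round(pt(x,x[2]+x[3],.105),4))
for n,c,uvs in (("meter",T,[(384,198)]),("jar",T,[(133,252)])):
    pass
E
```

```text
top [306.25954198 187.55725191] [  4   6  14  14 131]
scene [216.68932039 182.13592233] [  4   4  10  13 103]
[ 0.5101 -0.039  -0.7932  1.1303] [-45.4  64.8] [-1.  -0.6  0.3  0.5  0.7 -0.7  1.  -0.1 -0.  -0.1  0.4 -0.7 -0.1 -0.4
  0.  -0.8]
knob [ 0.5803 -0.1102  0.105 ] goal [ 0.6045 -0.0059  0.105 ]
```

```bash
cat >> h.py <<'E'
def rel(st,pos,yaw):
    """shift in tool axes and rotvec to reach pos, tool straight down with x axis at yaw (deg)"""
    r0=quat(st["tool_rot"]); a=np.radians(yaw)
    r1=R.from_matrix(np.array([[np.cos(a),np.sin(a),0],[np.sin(a),-np.cos(a),0],[0,0,-1]]))
    return (r0.inv()*r1).as_rotvec().round(4), r0.inv().apply(np.array(pos)-st["position"]).round(4)
def show(st):
    m=quat(st["tool_rot"]).as_matrix()
    print("t",round(st["time"],2),"pos",st["position"].round(4),"yaw",np.degrees(np.arctan2(m[1,0],m[0,0])).round(1),"tilt",np.degrees(np.arccos(-m[2,2])).round(2),"q",st["qpos"].round(2),"F",st["force"].round(1),"op",round(st["opening"],3))
E
python3 - <<'E'
from h import *; from cell import arm
s=arm.get_state(); show(s); print(rel(s,[.58,-.11,.19],135))
E
```

```text
t 0.1 pos [ 0.1646 -0.4715  0.1968] yaw 19.2 tilt 0.11 q [-1.24  0.24  0.    1.34  0.    1.57] F [-0.1 -1.   0.3] op 0.999
(array([-1.2000e-03, -1.9000e-03, -2.0204e+00]), array([ 0.5114, -0.2044,  0.0072]))
```

Request:
drive_tool:
  moves: [0,0,-1.0,0.511,-0.204,0.007,0.085,0,0,-1.0,0.511,-0.204,0.007,0.085,0,0,-1.0,0.511,-0.204,0.007,0.085,0,0,-1.0,0.511,-0.204,0.007,0.085,0,0,-1.0,0.511,-0.204,0.007,0.085,0,0,-1.0,0.511,-0.204,0.007,0.085,0,0,-1.0,0.511,-0.204,0.007,0.085,0,0,-1.0,0.511,-0.204,0.007,0.085,0,0,-1.0,0.511,-0.204,0.007,0.085,0,0,-1.0,0.511,-0.204,0.007,0.085,0,0,-1.0,0.511,-0.204,0.007,0.085,0,0,-1.0,0.511,-0.204,0.007,0.085]

```text
time: 1.1
position: [0.543, -0.1422, 0.1908]
tool_rot: [-0.0, 0.785, 0.619, -0.0]
force: [0.7, -0.9, 0.4]
opening: 0.995
```

```bash
python3 - <<'E'
from h import *; from cell import arm
s=arm.get_state(); show(s); print(rel(s,[.58,-.11,.19],135))
E
```

```text
t 1.1 pos [ 0.543  -0.1422  0.1908] yaw 76.6 tilt 0.05 q [-0.26  0.37  0.16  1.37 -0.    1.55] F [ 0.7 -0.9  0.4] op 0.995
(array([-8.0000e-04, -3.0000e-04, -1.0201e+00]), array([0.0399, 0.0285, 0.0007]))
```

Request:
drive_tool:
  moves: [0,0,-1.02,0.04,0.0285,0.0,0.085,0,0,-1.02,0.04,0.0285,0.0,0.085,0,0,-1.02,0.04,0.0285,0.0,0.085,0,0,-1.02,0.04,0.0285,0.0,0.085,0,0,-1.02,0.04,0.0285,0.0,0.085,0,0,-1.02,0.04,0.0285,0.0,0.085,0,0,-1.02,0.04,0.0285,0.0,0.085,0,0,-1.02,0.04,0.0285,0.0,0.085,0,0,-1.02,0.04,0.0285,0.0,0.085,0,0,-1.02,0.04,0.0285,0.0,0.085,0,0,-1.02,0.04,0.0285,0.0,0.085]

```text
time: 2.02
position: [0.5789, -0.1118, 0.1909]
tool_rot: [-0.0, 0.384, 0.923, -0.0]
force: [-0.1, 0.1, 0.2]
opening: 0.996
```

```bash
python3 - <<'E'
from h import *; from cell import arm; import cv2,pickle
s=arm.get_state(); show(s); c=arm.capture("wrist"); pickle.dump((s,c),open("w1.pkl","wb"))
cv2.imwrite("pics/w1.png",cv2.convertScaleAbs(c["color"],alpha=1.3)); print(c["mtx"].round(1).tolist(),c["tool_from_camera"].round(4).tolist())
E
```

```text
t 2.02 pos [ 0.5789 -0.1118  0.1909] yaw 134.8 tilt 0.04 q [-0.19  0.42  0.25  1.4   0.    0.6 ] F [-0.1  0.1  0.2] op 0.996
[[305.0, 0.0, 252.5], [0.0, 305.0, 190.9], [0.0, 0.0, 1.0]] [[0.0009, -0.9455, -0.3258, 0.0846], [1.0, 0.0006, 0.001, 0.0001], [-0.0008, -0.3258, 0.9455, -0.1768], [0.0, 0.0, 0.0, 1.0]]
```

View pics/w1.png

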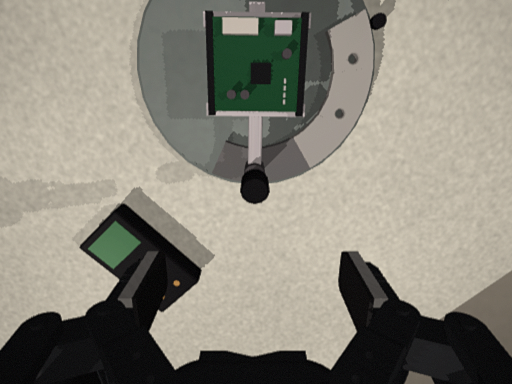

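The wrist view shows the knob at about (255,184), the goal hole at (340,113) and the wrong hole at (353,58). The board and jaws are clear. I'll refine the geometry from this closer picture.

```bash
python3 - <<'E'
from h import *; import pickle,cv2
from scipy.optimize import least_squares
s,c=pickle.load(open("w1.pkl","rb")); A=np.eye(4);A[:3,:3]=quat(s["tool_rot"]).as_matrix();A[:3,3]=s["position"]
W=(c["mtx"],np.linalg.inv(A@c["tool_from_camera"])[:3]); g=c["color"].max(2)
print("proj check",proj(W,[[.5803,-.1102,.105],[.5101,-.039,.03]]).round(1))
def blob(u,v,w,th):
    p=g[v-w:v+w,u-w:u+w]; m=(p<th).astype(np.uint8); _,l,st,ce=cv2.connectedComponentsWithStats(m); i=1+st[1:,4].argmax(); print(st[i],ce[i]); return ce[i]+[u-w,v-w]
def hole(u,v,w=8):
    p=g[v-w:v+w+1,u-w:u+w+1].astype(float); k=np.clip(np.median(p)-20-p,0,None); y,x=np.mgrid[-w:w+1,-w:w+1]; return np.array([u+(k*x).sum()/k.sum(),v+(k*y).sum()/k.sum()])
K=blob(255,184,22,32); H1=hole(340,113);H2=hole(353,58); print(K,H1,H2)
t=np.linspace(0,2*np.pi,360)
def hullc(x,a):
    p=np.vstack([np.c_[x[0]+.1*np.cos(a)+.013*np.cos(t),x[1]+.1*np.sin(a)+.013*np.sin(t),0*t+z] for z in (.09,.12)])
    h=cv2.convexHull(proj(W,p).astype(np.float32)); M=cv2.moments(h); return np.array([M['m10'],M['m01']])/M['m00'],cv2.boundingRect(np.round(h).astype(int))
def hp(x,a): return proj(W,[x[0]+.1*np.cos(a),x[1]+.1*np.sin(a),.03])[0]
f=lambda x:np.r_[hullc(x,x[2])[0]-K,hp(x,x[2]+x[3])-H1,hp(x,x[2]+x[3]+np.radians(32))-H2]
r=least_squares(f,[.5101,-.039,-.793,1.13]);x=r.x
print(x.round(4),np.degrees(x[2:]).round(2),f(x).round(2),hullc(x,x[2])[1])
k=np.array([x[0]+.1*np.cos(x[2]),x[1]+.1*np.sin(x[2])]);print("knob",k.round(4))
print(rel(s,[*k,.105-.0187],np.degrees(x[2])+180))
# ideal foot edge
e=proj(W,np.c_[x[0]+.128*np.cos(t),x[1]+.128*np.sin(t),0*t+.018]); im=c["color"].copy(); cv2.polylines(im,[np.round(e*8).astype(int)],True,(0,0,255),1,cv2.LINE_AA,3)
for q in (hp(x,x[2]+x[3]),hp(x,x[2]+x[3]+np.radians(32)),hp(x,x[2])): cv2.circle(im,tuple(np.round(q*8).astype(int)),40,(0,255,255),1,cv2.LINE_AA,3)
cv2.imwrite("pics/fit.png",cv2.resize(im[0:210,125:395],None,fx=2.8,fy=2.8))
E
```

```text
proj check [[254.3 184.7]
 [254.6  70. ]]
[  8   7  28  34 780] [21.34358974 23.65384615]
[254.34358974 185.65384615] [339.01877081 113.27883742] [352.29090397  58.58715855]
[ 0.5105 -0.0388 -0.7975  1.1339] [-45.69  64.97] [ 0.    0.16 -0.34  0.01  0.33 -0.16] (239, 167, 32, 38)
knob [ 0.5804 -0.1103]
(array([-0.0004, -0.0006,  0.0092]), array([-1.000e-04,  2.100e-03,  1.046e-01]))
```

View pics/fit.png

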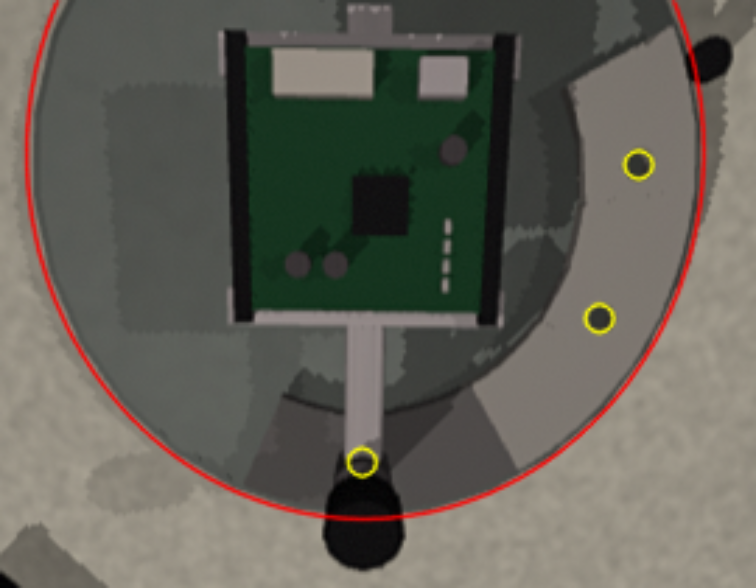

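Request:
drive_tool:
  moves: [0,0,0.009,0,0.002,0.035,0.085,0,0,0.009,0,0.002,0.07,0.06,0,0,0.009,0,0.002,0.095,0.06,0,0,0.009,0,0.002,0.107,0.06,0,0,0.009,0,0.002,0.107,0.04,0,0,0.009,0,0.002,0.107,0.034,0,0,0.009,0,0.002,0.107,0.031,0,0,0.009,0,0.002,0.107,0.031,0,0,0.009,0,0.002,0.107,0.031]

```text
time: 2.82
position: [0.5818, -0.1106, 0.086]
tool_rot: [0.002, 0.387, 0.922, 0.0]
force: [0.1, 0.0, 1.0]
opening: 0.365
```

```bash
python3 - <<'E'
from h import *; from cell import arm; import cv2,pickle
s=arm.get_state(); show(s); c=arm.capture("wrist"); pickle.dump((s,c),open("w2.pkl","wb"))
cv2.imwrite("pics/w2.png",cv2.convertScaleAbs(c["color"],alpha=1.5))
E
```

```text
t 2.82 pos [ 0.5818 -0.1106  0.086 ] yaw 134.4 tilt 0.19 q [-0.19  0.49  0.07  1.15 -0.    0.61] F [0.1 0.  1. ] op 0.365
```

View pics/w2.png

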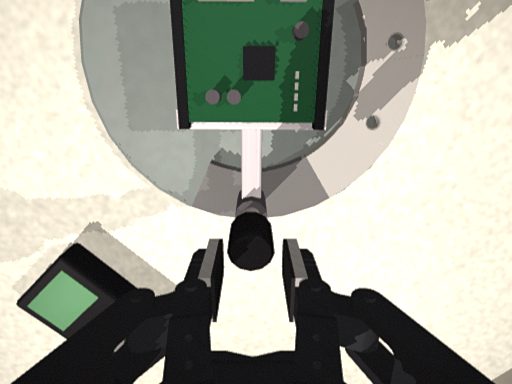

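The knob at (251,240) is between the pads, which sit at about (213,275) and (292,275) with a similar gap on each side. I'll check the radial and lateral centring numerically.

```bash
python3 - <<'E'
from h import *; import pickle,cv2
s,c=pickle.load(open("w2.pkl","rb")); A=np.eye(4);A[:3,:3]=quat(s["tool_rot"]).as_matrix();A[:3,3]=s["position"]
W=(c["mtx"],np.linalg.inv(A@c["tool_from_camera"])[:3]); Wt=(c["mtx"],np.linalg.inv(c["tool_from_camera"])[:3])
print("pad corners proj (tool)",proj(Wt,[[x,y,z] for z in (-.03,0) for y in (-.0155,.0155) for x in (-.011,.011)]).round(0).tolist())
g=c["color"].max(2); m=(g[205:275,225:278]<30).astype(np.uint8); _,l,st,ce=cv2.connectedComponentsWithStats(m); i=1+st[1:,4].argmax(); print(st[i],ce[i]+[225,205])
t=np.linspace(0,6.28,100)
def cy(k): return np.vstack([np.c_[k[0]+.013*np.cos(t),k[1]+.013*np.sin(t),0*t+z] for z in (.09,.12)])
for k in ([.5804,-.1103],s["position"][:2]):
    h=proj(W,cy(k)); print("knob",k,h.min(0).round(1),h.max(0).round(1))
print(s["position"], proj(W,[[.5804,-.1103,.105]]))
E
```

```text
pad corners proj (tool) [[224.0, 267.0], [223.0, 232.0], [280.0, 267.0], [281.0, 232.0], [228.0, 241.0], [227.0, 210.0], [276.0, 241.0], [277.0, 210.0]]
[   3    7   46   58 2121] [250.42008487 241.0641207 ]
knob [0.5804, -0.1103] [226.1 207.8] [275.  272.9]
knob [ 0.58178967 -0.1106406 ] [227.6 209.6] [276.3 274.8]
[ 0.58178967 -0.1106406   0.08598538] [[250.62467459 238.50311412]]
```

Request:
drive_tool:
  moves: [0,0,0,0.001,-0.0008,0,0.031,0,0,0,0.001,-0.0008,0,0.029,0,0,0,0.001,-0.0008,0,0.027,0,0,0,0.001,-0.0008,0,0.025]

```text
time: 3.2
position: [0.5792, -0.1102, 0.0844]
tool_rot: [0.0, 0.387, 0.922, 0.0]
force: [-1.0, -0.5, 0.3]
opening: 0.293
```

Request:
drive_tool:
  moves: [0,0,0,0,0,0,0.02,0,0,0,0,0,0,0.02,0,0,0,0,0,0,0.02]

```text
time: 3.45
position: [0.5795, -0.11, 0.0845]
tool_rot: [0.0, 0.387, 0.922, 0.0]
force: [1.0, 1.0, 2.2]
opening: 0.24
```

The opening followed the command down to 20 mm, so the knob may not be between the pads. I'll look before going further.

```bash
python3 - <<'E'
from h import *; from cell import arm; import cv2,pickle
s=arm.get_state(); show(s); c=arm.capture("wrist"); d=arm.capture("scene")
a=cv2.convertScaleAbs(c["color"],alpha=1.5)[170:384,130:380]; b=d["color"][130:240,170:290]
o=np.zeros((428,800,3),np.uint8);o[:,:500]=cv2.resize(a,(500,428));o[:275,500:]=cv2.resize(b,(300,275),interpolation=cv2.INTER_CUBIC);cv2.imwrite("pics/w3.png",o)
E
```

```text
t 3.45 pos [ 0.5795 -0.11    0.0845] yaw 134.5 tilt 0.04 q [-0.19  0.48  0.06  1.15  0.    0.61] F [1.  1.  2.2] op 0.24
```

View pics/w3.png

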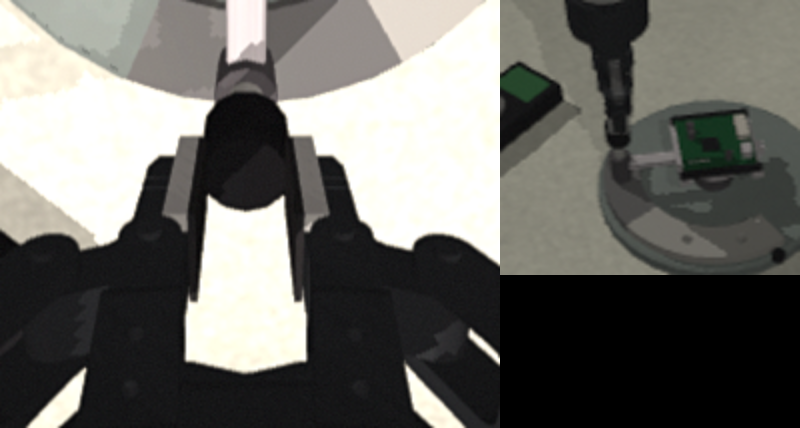

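The pads clasp the knob, one on each side, although the opening readout is smaller than the knob's 26 mm. I'll close fully to get a firm grip and check that the fingers stop on it.

Request:
drive_tool:
  moves: [0,0,0,0,0,0,0.01,0,0,0,0,0,0,0,0,0,0,0,0,0,0,0,0,0,0,0,0,0]

```text
time: 3.88
position: [0.5804, -0.111, 0.0863]
tool_rot: [0.002, 0.387, 0.922, -0.0]
force: [-0.9, -0.3, 8.3]
opening: 0.002
```

```bash
python3 - <<'E'
from h import *; from cell import arm; import cv2,pickle
s=arm.get_state(); show(s); c=arm.capture("wrist"); d=arm.capture("scene"); pickle.dump((s,c),open("w4.pkl","wb"))
a=cv2.convertScaleAbs(c["color"],alpha=1.5)[170:384,130:380]; b=d["color"][130:240,170:290]
o=np.zeros((428,800,3),np.uint8);o[:,:500]=cv2.resize(a,(500,428));o[:275,500:]=cv2.resize(cv2.convertScaleAbs(b,alpha=2),(300,275),interpolation=cv2.INTER_CUBIC);cv2.imwrite("pics/w4.png",o)
E
```

```text
t 3.88 pos [ 0.5804 -0.111   0.0863] yaw 134.4 tilt 0.22 q [-0.19  0.48  0.06  1.15 -0.    0.61] F [-0.9 -0.3  8.3] op 0.002
```

View pics/w4.png

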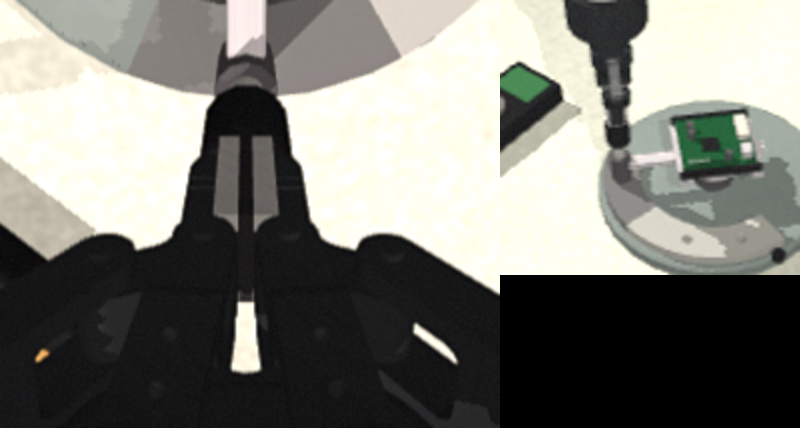

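The fingers are shut above the knob and resting on its top with 8 N. Both the contact and the pad perspective suggest the real fingertips lie about 34 mm behind the reported TCP. I'll raise the tool and open, and work out the true tip and palm positions from the images.

Request:
drive_tool:
  moves: [0,0,0,0,0,-0.02,0,0,0,0,0,0,-0.035,0.05,0,0,0,0,0,-0.035,0.05,0,0,0,0,0,-0.035,0.05]

```text
time: 4.32
position: [0.5798, -0.1106, 0.1196]
tool_rot: [0.001, 0.387, 0.922, -0.0]
force: [-0.0, -0.6, 0.5]
opening: 0.419
```

```bash
python3 - <<'E'
from h import *; import pickle
from cell import arm
s,c=pickle.load(open("w4.pkl","rb")); M=c["tool_from_camera"]; Ki=np.linalg.inv(c["mtx"])
def at(u,v,x):
    d=M[:3,:3]@(Ki@[u,v,1]); k=(x-M[0,3])/d[0]; return (M[:3,3]+k*d).round(4)
print("shut tip",at(245,238,.011),at(265,238,.011),"pad end",at(266,280,.011),"palm front edge",[at(252,352,x) for x in (.0,.02,.038)])
print("tip 31mm",at(222,240,.011),at(284,240,.011)); print("open tip",at(163,252,.011),at(341,252,.011))
show(arm.get_state())
E
```

```text
shut tip [ 0.011  -0.0035 -0.0371] [ 0.011   0.0067 -0.0371] pad end [ 0.011   0.0057 -0.0728] palm front edge [array([ 0.    ,  0.0001, -0.0975]), array([ 2.000e-02,  1.000e-04, -1.162e-01]), array([ 3.800e-02,  1.000e-04, -1.331e-01])]
tip 31mm [ 0.011  -0.0151 -0.0392] [ 0.011   0.0162 -0.0392]
open tip [ 0.011  -0.0416 -0.051 ] [ 0.011   0.0418 -0.0509]
t 4.32 pos [ 0.5798 -0.1106  0.1196] yaw 134.5 tilt 0.1 q [-0.19  0.46  0.11  1.22 -0.    0.61] F [-0.  -0.6  0.5] op 0.419
```

The geometry is consistent: the real tips are about 37 mm behind the TCP when shut and 51 mm when open, and the body starts at about 109 mm. Centring the pads on the knob therefore needs the TCP at z ≈ 0.048. I'll descend with the jaws open and then close slowly.

Request:
drive_tool:
  moves: [0,0,0,0,0,0.02,0.05,0,0,0,0,0,0.04,0.05,0,0,0,0,0,0.06,0.05,0,0,0,0,0,0.07,0.05,0,0,0,0,0,0.07,0.04,0,0,0,0,0,0.07,0.034,0,0,0,0,0,0.07,0.031]

```text
time: 4.9
position: [0.5799, -0.1104, 0.0499]
tool_rot: [0.001, 0.387, 0.922, 0.0]
force: [-0.7, -0.1, 0.8]
opening: 0.364
```

Request:
drive_tool:
  moves: [0,0,0,0,0,0,0.029,0,0,0,0,0,0,0.027,0,0,0,0,0,0,0.026,0,0,0,0,0,0,0.025]

```text
time: 5.23
position: [0.5801, -0.1105, 0.0505]
tool_rot: [0.001, 0.387, 0.922, 0.0]
force: [0.1, -0.7, 3.2]
opening: 0.296
```

Request:
drive_tool:
  moves: [0,0,0,0,0,0,0.023,0,0,0,0,0,0,0.02,0,0,0,0,0,0,0.015,0,0,0,0,0,0,0.015]

```text
time: 5.57
position: [0.5802, -0.1105, 0.0507]
tool_rot: [0.001, 0.387, 0.922, 0.0]
force: [-0.9, 0.1, 4.1]
opening: 0.285
```

The fingers stopped at 0.285, so the knob is gripped with small side force. Next I'll lift the pin 12 mm.

Request:
drive_tool:
  moves: [0,0,0,0,0,-0.003,0,0,0,0,0,0,-0.006,0,0,0,0,0,0,-0.009,0,0,0,0,0,0,-0.011,0,0,0,0,0,0,-0.012,0,0,0,0,0,0,-0.012,0,0,0,0,0,0,-0.012,0]

```text
time: 6.15
position: [0.5798, -0.1104, 0.06]
tool_rot: [0.0, 0.387, 0.922, -0.0]
force: [4.9, -1.5, -8.9]
opening: 0.286
```

```bash
python3 - <<'E'
from h import *; from cell import arm
s=arm.get_state(); show(s)
# arc rows about pivot in tool axes: per angle d
P=np.array([.5104,-.0389]); r0=quat(s["tool_rot"]); p=s["position"].copy()
for d in (6,12,18,24,30,36,42,48,54,60,61,65):
    a=np.radians(d); q=p.copy(); q[:2]=P+R.from_euler('z',a).as_matrix()[:2,:2]@(p[:2]-P)
    print(d,round(-a,4),r0.inv().apply(q-p).round(4))
E
```

```text
t 6.15 pos [ 0.5798 -0.1104  0.06  ] yaw 134.5 tilt 0.01 q [-0.19  0.51  0.03  1.09 -0.    0.61] F [ 4.9 -1.5 -8.9] op 0.286
6 -0.1047 [0.0005 0.0104 0.    ]
12 -0.2094 [0.0021 0.0207 0.    ]
18 -0.3142 [0.0047 0.0308 0.    ]
24 -0.4189 [0.0084 0.0406 0.    ]
30 -0.5236 [0.0131 0.0499 0.    ]
36 -0.6283 [ 0.0187  0.0587 -0.    ]
42 -0.733 [ 0.0252  0.0668 -0.    ]
48 -0.8378 [ 0.0326  0.0742 -0.    ]
54 -0.9425 [ 0.0407  0.0809 -0.    ]
60 -1.0472 [ 0.0494  0.0866 -0.    ]
61 -1.0647 [ 0.0509  0.0874 -0.    ]
65 -1.1345 [ 0.0571  0.0906 -0.    ]
```

Request:
drive_tool:
  moves: [0,0,0,0,0,-0.0015,0,0,0,0,0,0,-0.003,0,0,0,0,0,0,-0.003,0,0,0,0,0,0,-0.003,0]

```text
time: 6.48
position: [0.5798, -0.1104, 0.0628]
tool_rot: [0.0, 0.387, 0.922, -0.0]
force: [6.7, -1.8, -10.5]
opening: 0.282
```

Request:
drive_tool:
  moves: [0,0,-0.0524,0.0001,0.0052,0,0,0,0,-0.1047,0.0005,0.0104,0,0,0,0,-0.1571,0.0012,0.0156,0,0,0,0,-0.2094,0.0021,0.0207,0,0,0,0,-0.2618,0.0033,0.0258,0,0,0,0,-0.3142,0.0047,0.0308,0,0,0,0,-0.3142,0.0047,0.0308,0,0]

```text
time: 7.07
position: [0.5984, -0.0857, 0.0624]
tool_rot: [-0.0, 0.237, 0.971, -0.001]
force: [5.6, -3.2, -10.3]
opening: 0.284
```

```bash
cat >> h.py <<'E'
P=np.array([.5104,-.0389])
def ang(s): d=s["position"][:2]-P; return np.degrees(np.arctan2(d[1],d[0]))+45.69, np.hypot(*d)
E
python3 - <<'E'
from h import *; from cell import arm
s=arm.get_state(); show(s); print(ang(s))
E
```

```text
t 7.07 pos [ 0.5984 -0.0857  0.0624] yaw 152.5 tilt 0.08 q [-0.14  0.53  0.08  1.12 -0.    0.34] F [  5.6  -3.2 -10.3] op 0.284
(np.float64(17.679690853607834), np.float64(0.09963199941188669))
```

Request:
drive_tool:
  moves: [0,0,-0.0524,0.0001,0.0052,0,0,0,0,-0.1047,0.0005,0.0104,0,0,0,0,-0.1571,0.0012,0.0156,0,0,0,0,-0.2094,0.0021,0.0207,0,0,0,0,-0.2618,0.0033,0.0258,0,0,0,0,-0.3142,0.0048,0.0308,0,0,0,0,-0.3665,0.0065,0.0357,0,0,0,0,-0.4189,0.0085,0.0406,0,0,0,0,-0.4712,0.0107,0.0453,0,0,0,0,-0.5236,0.0132,0.0499,0,0,0,0,-0.576,0.0159,0.0543,0,0,0,0,-0.6283,0.0188,0.0586,0,0]

```text
time: 8.07
position: [0.6089, -0.0257, 0.0625]
tool_rot: [-0.0, -0.074, 0.997, -0.001]
force: [5.6, -3.6, -10.4]
opening: 0.288
```

```bash
python3 - <<'E'
from h import *; from cell import arm; import cv2
c=arm.capture("top"); cv2.imwrite("pics/top5.png",c["color"]); s=arm.get_state(); show(s); print(ang(s))
c=arm.capture("wrist");a=cv2.convertScaleAbs(c["color"],alpha=1.5)
b=arm.capture("scene")["color"][130:250,170:320]
o=np.zeros((384,800,3),np.uint8);o[:,:512]=a;o[:230,512:]=cv2.resize(cv2.convertScaleAbs(b,alpha=1.6),(288,230));cv2.imwrite("pics/w5.png",o)
E
```

```text
t 8.12 pos [ 0.6087 -0.0247  0.0625] yaw -171.3 tilt 0.08 q [-0.04  0.54  0.09  1.12 -0.   -0.19] F [  5.3  -2.4 -10. ] op 0.287
(np.float64(53.93017333177714), np.float64(0.09931157378618598))
```

View pics/w5.png

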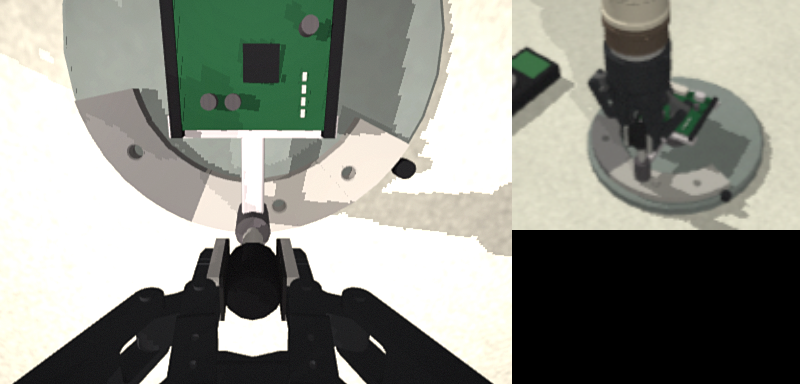

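The knob is held with the pin up. The wrist view shows the start hole at (135,151), the goal hole at (279,206) and the wrong hole at (348,173). I'll compute the remaining angle from the hole positions.

```bash
python3 - <<'E'
from h import *; from cell import arm; import cv2
from scipy.optimize import least_squares
s=arm.get_state(); c=arm.capture("wrist"); g=c["color"].max(2)
A=np.eye(4);A[:3,:3]=quat(s["tool_rot"]).as_matrix();A[:3,3]=s["position"];M=A@c["tool_from_camera"]; Ki=np.linalg.inv(c["mtx"])
def hole(u,v,w=9):
    p=g[v-w:v+w+1,u-w:u+w+1].astype(float); k=np.clip(np.median(p)-20-p,0,None); y,x=np.mgrid[-w:w+1,-w:w+1]; return [u+(k*x).sum()/k.sum(),v+(k*y).sum()/k.sum()]
def pl(uv,z=.03):
    d=M[:3,:3]@(Ki@[*uv,1]); return (M[:3,3]+(z-M[2,3])/d[2]*d)[:2]
H=np.array([hole(135,151),hole(279,206),hole(348,173)]); W=np.array([pl(h) for h in H]); print(H.round(1),W.round(4))
f=lambda x:np.concatenate([x[:2]+.1*np.array([np.cos(a),np.sin(a)])-w for a,w in zip((x[2],x[3],x[3]+np.radians(32)),W)])
r=least_squares(f,[*P,-.8,.33]); print(r.x[:2].round(4),np.degrees(r.x[2:]).round(2),"diff",np.degrees(r.x[3]-r.x[2]).round(2),(f(r.x)*1e3).round(2))
d=s["position"][:2]-r.x[:2]; h=np.degrees(np.arctan2(d[1],d[0])); print("tool ang",h,np.hypot(*d),"to goal",np.degrees(r.x[3])-h, "old", ang(s))
E
```

```text
[[133.2 152.9]
 [278.9 205.1]
 [346.7 172. ]] [[ 0.5815 -0.112 ]
 [ 0.6048 -0.0048]
 [ 0.5727  0.0384]]
[ 0.5116 -0.0405] [-45.64  20.57] diff 66.21 [-0.    0.    0.4  -0.53 -0.4   0.53]
tool ang 9.223178887221446 0.0984443324849786 to goal 11.34667834589231 old (np.float64(53.91529241023088), np.float64(0.09935323945507223))
```

About 11.2° remain. I'll turn another 7.5° with the pin still up, lower it to the track, and ease the jaws open so the spring alone presses the pin.

Request:
drive_tool:
  moves: [0,0,-0.0436,0.0001,0.0044,0,0,0,0,-0.0873,0.0004,0.0087,0,0,0,0,-0.1309,0.0008,0.013,0,0,0,0,-0.1309,0.0008,0.013,0.001,0,0,0,-0.1309,0.0008,0.013,0.002,0,0,0,-0.1309,0.0008,0.013,0.002,0]

```text
time: 8.77
position: [0.606, -0.0121, 0.0607]
tool_rot: [-0.0, -0.139, 0.99, -0.0]
force: [5.2, -1.1, -8.5]
opening: 0.289
```

Request:
drive_tool:
  moves: [0,0,0,0,0,0.0005,0.022,0,0,0,0,0,0.001,0.025,0,0,0,0,0,0.001,0.0265,0,0,0,0,0,0.001,0.028,0,0,0,0,0,0.001,0.029,0,0,0,0,0,0.001,0.029]

```text
time: 9.27
position: [0.6054, -0.0117, 0.0618]
tool_rot: [-0.0, -0.139, 0.99, 0.0]
force: [-0.5, 0.2, 0.2]
opening: 0.342
```

```bash
cat > look.py <<'E'
from h import *; from cell import arm; import cv2,sys
s=arm.get_state(); c=arm.capture("wrist"); show(s); print(ang(s))
g=c["color"].max(2); cv2.imwrite(f"pics/{sys.argv[1]}.png",c["color"])
A=np.eye(4);A[:3,:3]=quat(s["tool_rot"]).as_matrix();A[:3,3]=s["position"];W=(c["mtx"],np.linalg.inv(A@c["tool_from_camera"])[:3])
t=np.linspace(0,6.28,100)
# knob extents: dark run along the column / row through the middle
col=g[200:345,248:258].min(1)*0+np.median(g[200:345,248:258],1); d=np.where(col<32)[0]+200; print("knob rows",d.min(),d.max(),len(d))
v=int(d.min()+len(d)//3)
for pin in (0,.003,.006,.01):
    a=np.radians(ang(s)[0]-45.69); k=P+.1*np.array([np.cos(a),np.sin(a)])
    q=proj(W,np.vstack([np.c_[k[0]+.013*np.cos(t),k[1]+.013*np.sin(t),0*t+z] for z in (.09+pin,.12+pin)])); print("pin",pin,"pred rows",q[:,1].min().round(1),q[:,1].max().round(1))
E
python3 look.py w6
```

```text
t 9.27 pos [ 0.6054 -0.0117  0.0618] yaw -164.0 tilt 0.02 q [-0.02  0.53  0.08  1.11  0.   -0.3 ] F [-0.5  0.2  0.2] op 0.342
(np.float64(61.67710212357757), np.float64(0.09877479659867192))
knob rows 242 316 75
pin 0 pred rows 227.9 305.8
pin 0.003 pred rows 230.4 310.2
pin 0.006 pred rows 233.0 314.8
pin 0.01 pred rows 236.6 321.2
```

The pin is resting on the track, about 10 mm up, with no load on the tool. I'll narrow the cage and feel forward in small steps, watching the side force and the knob height.

Request:
drive_tool:
  moves: [0,0,-0.005,0,0.0005,0,0.0275,0,0,-0.01,0,0.001,0,0.027,0,0,-0.015,0,0.0015,0,0.027,0,0,-0.02,0,0.002,0,0.027,0,0,-0.02,0,0.002,0,0.027]

```text
time: 9.73
position: [0.6053, -0.0117, 0.0617]
tool_rot: [0.0, -0.148, 0.989, -0.002]
force: [0.4, -6.0, 2.6]
opening: 0.313
```

Request:
drive_tool:
  moves: [0,0,-0.005,0,0.0005,0,0.027,0,0,-0.01,0,0.001,0,0.027,0,0,-0.015,0,0.0015,0,0.027,0,0,-0.02,0,0.002,0,0.027,0,0,-0.02,0,0.002,0,0.027]

```text
time: 10.15
position: [0.6051, -0.0117, 0.0616]
tool_rot: [0.0, -0.158, 0.988, -0.003]
force: [0.1, -10.0, 0.6]
opening: 0.317
```

```bash
python3 look.py w7
```

```text
t 10.15 pos [ 0.6051 -0.0117  0.0616] yaw -161.9 tilt 0.37 q [-0.02  0.53  0.07  1.11 -0.01 -0.33] F [  0.1 -10.    0.6] op 0.317
(np.float64(61.728430880388714), np.float64(0.0985151922584858))
knob rows 243 317 75
pin 0 pred rows 228.4 306.3
pin 0.003 pred rows 230.9 310.7
pin 0.006 pred rows 233.5 315.3
pin 0.01 pred rows 237.1 321.8
```

```bash
python3 - <<'E'
import cv2,numpy as np
a=[cv2.convertScaleAbs(cv2.imread(f"pics/{n}.png")[130:340,150:380],alpha=1.5) for n in ("w6","w7")]
cv2.imwrite("pics/c67.png",cv2.resize(np.hstack(a),None,fx=1.73,fy=1.73,interpolation=cv2.INTER_CUBIC))
E
```

```text
(no output)
```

View pics/c67.png

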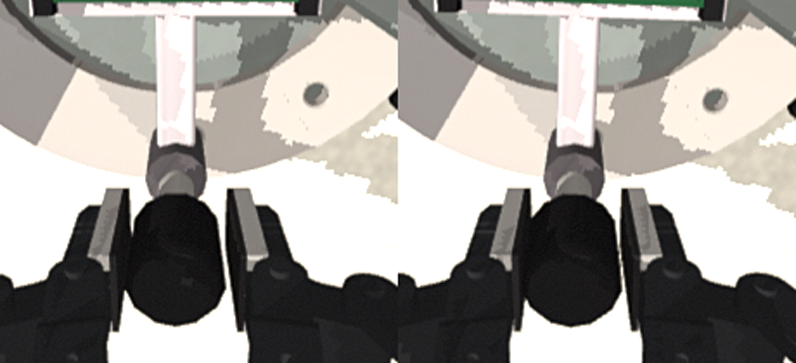

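The knob is caged with the left pad touching it, but 10 N of side push isn't moving the head. I won't push harder. I'll back off, regrip, lift the pin slightly, turn a small step and let it down again.

Request:
drive_tool:
  moves: [0,0,0,0,-0.002,0,0.027,0,0,0,0,-0.004,0,0.027,0,0,0,0,-0.004,0,0.025,0,0,0,0,-0.004,0,0.015,0,0,0,0,-0.004,0,0,0,0,0,0,-0.004,-0.0015,0,0,0,0,0,-0.004,-0.003,0,0,0,0,0,-0.004,-0.003,0]

```text
time: 10.87
position: [0.6056, -0.0119, 0.0628]
tool_rot: [-0.001, -0.159, 0.987, -0.0]
force: [3.6, -3.5, -10.3]
opening: 0.283
```

```bash
python3 look.py w8
```

```text
t 10.87 pos [ 0.6056 -0.0119  0.0628] yaw -161.7 tilt 0.08 q [-0.02  0.53  0.08  1.12 -0.   -0.34] F [  3.6  -3.5 -10.3] op 0.283
(np.float64(61.52492801038155), np.float64(0.09892470185467506))
knob rows 242 316 75
pin 0 pred rows 226.7 303.9
pin 0.003 pred rows 229.2 308.2
pin 0.006 pred rows 231.7 312.7
pin 0.01 pred rows 235.3 319.0
```

Request:
drive_tool:
  moves: [0,0,0,0,0.0012,0,0,0,0,0,0,0.0024,0,0,0,0,0,0.0001,0.0035,0,0,0,0,0,0.0001,0.0035,0.001,0,0,0,0,0.0001,0.0035,0.002,0,0,0,0,0.0001,0.0035,0.002,0.022,0,0,0,0.0001,0.0035,0.002,0.0265,0,0,0,0.0001,0.0035,0.002,0.028,0,0,0,0.0001,0.0035,0.002,0.028]

```text
time: 11.67
position: [0.6047, -0.0089, 0.0622]
tool_rot: [-0.0, -0.158, 0.987, -0.0]
force: [1.5, -4.5, -3.9]
opening: 0.328
```

```bash
python3 look.py w9
```

```text
t 11.67 pos [ 0.6047 -0.0089  0.0622] yaw -161.8 tilt 0.04 q [-0.01  0.53  0.07  1.11 -0.   -0.33] F [ 1.5 -4.5 -3.9] op 0.328
(np.float64(63.31489284388522), np.float64(0.09892709967953091))
knob rows 241 315 75
pin 0 pred rows 227.3 304.8
pin 0.003 pred rows 229.8 309.2
pin 0.006 pred rows 232.3 313.8
pin 0.01 pred rows 235.9 320.1
```

Request:
drive_tool:
  moves: [0,0,0,0,0,0,0.03,0,0,0,0,0,0,0.032,0,0,0,0,0,0,0.032]

```text
time: 11.97
position: [0.6045, -0.0075, 0.0628]
tool_rot: [0.0, -0.159, 0.987, 0.001]
force: [-0.6, 0.9, -0.4]
opening: 0.373
```

```bash
python3 look.py w10
```

```text
t 11.97 pos [ 0.6045 -0.0075  0.0628] yaw -161.7 tilt 0.1 q [-0.01  0.53  0.07  1.12  0.   -0.33] F [-0.6  0.9 -0.4] op 0.373
(np.float64(64.15719653097612), np.float64(0.09918170637868898))
knob rows 240 313 74
pin 0 pred rows 226.4 303.6
pin 0.003 pred rows 228.9 308.0
pin 0.006 pred rows 231.5 312.5
pin 0.01 pred rows 235.0 318.9
```

The pin is still on the track with the head at about 63.3°. I'll repeat the sequence in steps of about 1°.

Request:
drive_tool:
  moves: [0,0,0,0,0,0,0.015,0,0,0,0,0,0,0,0,0,0,0,0,-0.001,0,0,0,0,0,0,-0.002,0,0,0,0,0,0.001,-0.002,0,0,0,0,0,0.0018,-0.002,0,0,0,0,0,0.0018,-0.002,0,0,0,0,0,0.0018,0,0,0,0,0,0,0.0018,0,0.022,0,0,0,0,0.0018,0,0.028,0,0,0,0,0.0018,0,0.032,0,0,0,0,0.0018,0,0.032]

```text
time: 13.02
position: [0.6035, -0.006, 0.0622]
tool_rot: [-0.0, -0.159, 0.987, 0.001]
force: [0.4, 0.2, 0.1]
opening: 0.373
```

```bash
python3 look.py w11
```

```text
t 13.02 pos [ 0.6035 -0.006   0.0622] yaw -161.7 tilt 0.11 q [-0.01  0.53  0.07  1.11  0.   -0.33] F [0.4 0.2 0.1] op 0.373
(np.float64(65.17561064489738), np.float64(0.09874540763573386))
knob rows 233 301 69
pin 0 pred rows 227.6 305.1
pin 0.003 pred rows 230.0 309.5
pin 0.006 pred rows 232.6 314.1
pin 0.01 pred rows 236.2 320.5
```

The knob dropped about 9–10 mm, from rows 240–313 to 233–301, which matches the pin at home. I'll open the jaws, retreat straight up and verify from above.

Request:
drive_tool:
  moves: [0,0,0,0,0,0,0.045,0,0,0,0,0,0,0.06,0,0,0,0,0,-0.01,0.06,0,0,0,0,0,-0.03,0.06,0,0,0,0,0,-0.06,0.06,0,0,0,0,0,-0.09,0.06,0,0,0,0,0,-0.115,0.07,0,0,0,0,0,-0.13,0.085,0,0,0,0,0,-0.13,0.085,0,0,0,0,0,-0.13,0.085]

```text
time: 13.9
position: [0.6048, -0.0068, 0.194]
tool_rot: [0.002, -0.159, 0.987, -0.0]
force: [-0.5, 0.8, -1.1]
opening: 0.995
```

```bash
python3 - <<'E'
from h import *; from cell import arm; import cv2
from scipy.optimize import least_squares
s=arm.get_state(); c=arm.capture("wrist"); show(s); g=c["color"].max(2)
A=np.eye(4);A[:3,:3]=quat(s["tool_rot"]).as_matrix();A[:3,3]=s["position"];W=(c["mtx"],np.linalg.inv(A@c["tool_from_camera"])[:3])
t=np.linspace(0,6.28,200)
def bb(k,pin): 
    q=proj(W,np.vstack([np.c_[k[0]+.013*np.cos(t),k[1]+.013*np.sin(t),0*t+z] for z in (.09+pin,.12+pin)])); return np.r_[q.min(0),q.max(0)]
m=(g<32).astype(np.uint8); p=proj(W,[.6045,-.006,.105])[0].round().astype(int); print(p)
u0,v0=p-30; _,l,st,ce=cv2.connectedComponentsWithStats(m[v0:v0+60,u0:u0+60]); i=1+st[1:,4].argmax(); o=np.r_[st[i][:2]+[u0,v0],st[i][:2]+st[i][2:4]+[u0,v0]]; print("meas",o, ce[i]+[u0,v0])
for d in (64,65,66):
  for pin in (0,.009):
    a=np.radians(d-45.69); print(d,pin,bb(P+.1*np.array([np.cos(a),np.sin(a)]),pin).round(1))
b=arm.capture("scene")["color"]; tt=arm.capture("top")["color"]
x=np.hstack([cv2.resize(cv2.convertScaleAbs(c["color"],alpha=1.3)[:300,100:412],None,fx=1.35,fy=1.35,interpolation=cv2.INTER_CUBIC),cv2.resize(b[140:257,190:330],(378,405) if 0 else (378,405))])
cv2.imwrite("pics/end.png",x[:, :800]); cv2.imwrite("pics/w1raw.png",b); cv2.imwrite("pics/topend.png",tt)
E
```

```text
t 13.9 pos [ 0.6048 -0.0068  0.194 ] yaw -161.7 tilt 0.19 q [-0.01  0.45  0.3   1.41  0.   -0.33] F [-0.5  0.8 -1.1] op 0.995
[253 183]
meas [239 167 266 202] [252.06340819 184.18494055]
64 0 [235.7 165.1 265.6 202.3]
64 0.009 [235.1 167.5 266.1 206.1]
65 0 [237.7 165.1 267.7 202.3]
65 0.009 [237.2 167.5 268.2 206.1]
66 0 [239.7 165.  269.7 202.2]
66 0.009 [239.2 167.5 270.2 206.1]
```

View pics/end.png

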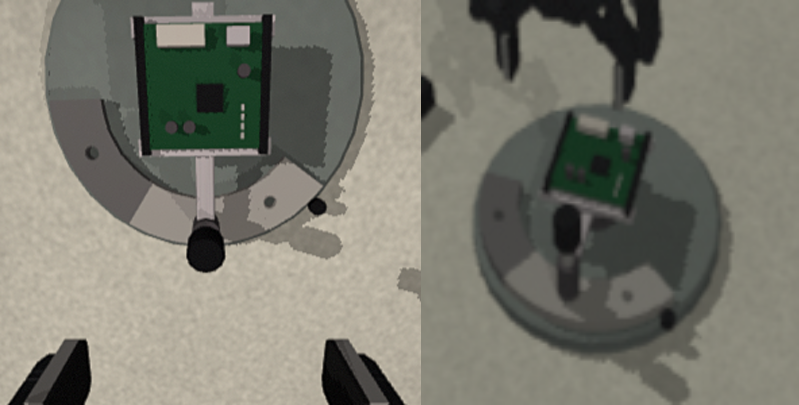

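The final view shows the head turned to the first aluminium hole. The start hole is visible at left, the wrong hole is free at (269,202), and the pin is in the one between them. As a last check I'll compare the bench objects before and after, then hand in.

```bash
python3 - <<'E'
import cv2,numpy as np
from cell import arm
a=cv2.imread("pics/top0.png");b=cv2.imread("pics/topend.png")
for n,(u,v,w,h) in dict(jar=(120,238,28,28),meter=(360,163,45,70),driver=(110,175,48,58)).items():
    r=cv2.matchTemplate(b[v-15:v+h+15,u-15:u+w+15],a[v:v+h,u:u+w],cv2.TM_CCOEFF_NORMED); _,m,_,l=cv2.minMaxLoc(r); print(n,"shift px",np.array(l)-15,round(m,3))
s=arm.get_state(); print(s["time"],s["force"].round(1),np.abs(s["joint_velocities"]).max().round(3))
arm.job_done()
E
```

```text
jar shift px [0 0] 0.999
meter shift px [0 0] 0.998
driver shift px [0 0] 0.829
14.05 [-0.2  0.4  0.1] 0.008
the job is handed in; nothing more can be done
```

I pulled the index pin up about 12 mm, turned the head counter-clockwise to the first aluminium hole, and let the pin spring down there. I then opened the jaws, moved the arm clear, and handed in at 14 s; no verdict is reported.

**Grasp:** My first grasp closed above the knob and pressed on its top with about 8 N. The real fingertips sit about 36 mm behind the reported TCP, so I regrasped lower. That grip held.

**Finding the hole:** With the pin resting on the track about 3° short of the hole, a 10 N side push on the knob did not move the head. I did not find out why. I switched to small lift, turn and release steps until the pin dropped.

**Last checks:**
- **Pin:** the close wrist pictures show the knob dropped about 9 mm, which puts the pin at roughly 0.4 ± 0.7 mm from home. The later view from higher up was too coarse to confirm this, reading about 2 ± 2 mm.
- **Head:** it stands at about 65° (1.13 rad), with the wrong hole still free. I did not test the lock with a push.
- **Bench:** the jar and meter show no shift. The driver also showed no shift, but its image match was weaker (0.83), and I didn't look into why.
- **Contact:** the arm was clear of everything, with under 0.5 N on the tool.

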